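# Close the washed canister and put it away behind the rack lip

## Task

The washed ingredient canister is lying on its side on the drying mat. Stand it upright on the mat or bench and let go of it, fit its red lid fully home by turning it lightly on the collar until its lugs drop into the notches (do not force it), then take the closed canister by its body, lift it over the lip of the metal rack and set it down, without dropping it, upright on the rack floor between the two jars. The lid must stay fully home, and the jars and the steel cup must stay where they are.

Things in the scene. Friction and masses are not known exactly. Their poses are not given: they have to be found in the camera images.
- canister: White square plastic canister, 62 x 62 mm, 100 mm tall to its flat shoulder, plus a round collar on top. Two opposite sides have a white patch, two a red one. Empty, 0.15 to 0.28 kg. Origin: centre of its underside; z points out of the mouth. It starts lying on a flat side on the mat, axis level 34 mm above the bench, mouth roughly towards +y.
- canister_mouth (a point): Centre of the top edge of the canister's grey round collar, 108 mm from the canister's underside (axes as the canister's). The collar is 8 mm high, 24 mm inner and 27.5 mm outer radius, with four open notches about 11 mm wide in the directions +x, +y, -x and -y of the canister.
- lid: Red round lid, 58 mm across, 0.09 kg, standing handle up on its plug. Origin: centre of the underside of its 4 mm plate, now 17 mm above the bench; z up. Tapered plug below: 44.6 mm across, 14 mm deep. Round it, hidden under the plate, four lugs 90 degrees apart, 7.4 mm wide, reaching 6 mm below the plate. The handle was screwed on at any angle: it does not tell where the lugs are, but they turn with it.
- lid_handle (a point): Centre of the top of the lid's bar handle, 28 mm above the lid's origin (axes as the lid's). The bar is 46 mm long (x), 12 mm wide (y), 24 mm tall above the plate. At a wrong angle the lugs ride on the collar, lid origin 114 mm above the canister's underside; within 3 degrees of the notches it drops to 108 mm: home. A quarter turn always meets the notches. Nothing locks: lifting by the handle takes the lid off.
- rack: Fixed low metal rack, 428 mm long (rack y), 112 mm deep (rack x). Origin: centre of its underside, on the bench; its front, with the lip, is at -x, roughly facing the robot. The front lip is a 4 mm wall, top 77 mm above the bench; rear wall and end plates are as high. A thin rail runs along the rear at x = +54 mm, top 126 mm above the bench.
- rack_floor (a point): Centre of the upper face of the rack's floor, 32 mm above the bench, 45 mm below the lip's top. Inside, the rack is 104 mm deep (rack x from -52 to +52 mm) and 420 mm long.
- jar_amber: Amber jar with black cap, 60 mm diameter, 115 mm tall, standing on the rack floor towards one end. Origin: centre of its underside. Leave it alone.
- jar_green: Green jar with white cap, 60 mm diameter, 115 mm tall, standing on the rack floor towards the other end. Origin: centre of its underside. Leave it alone. The free gap between the jars is 180 mm or more.
- cup: Steel measuring cup, 68 mm diameter, 70 mm tall, standing on the bench near the robot. Origin: centre of its underside. Leave it alone.
- mat: Grey drying mat, 280 (x) x 270 (y) x 3 mm, fixed flat on the bench. Origin: centre of its underside.
Things that resemble listed ones, but are neither listed nor needed, are in the scene too. What is meant by the lid is not blue, and is the larger of those in its own colour. What is shaped like the canister but blue or purple is not meant.

How it is judged:
On the way, in this order (a step that is already met when the one before it is completed fails the run):
1. the canister stands upright on the mat or bench, let go (angle between canister's own z axis and vertical below 0.06 rad and height (world z) of canister below 0.01 m and contact force between the fingers and canister below 0.1 N and linear speed of canister below 0.03 m/s), for 0.2 s.
2. the lid is fully home on the upright canister, lugs in the notches, let go (z of lid in the frame of canister between 0.105 and 0.1105 m and distance between lid and canister below 0.1106 m and angle between the z axis of lid and the z axis of canister, either way round below 0.06 rad and angle between canister's own z axis and vertical below 0.06 rad and height (world z) of canister below 0.01 m and contact force between the fingers and lid below 0.1 N), for 0.2 s.
At the end, for the whole second after the job is handed in: The canister stands upright (within 0.06 rad) and at rest on the rack's floor, behind the lip and between the two jars, its lid fully home (lid origin less than 110.5 mm above the canister's underside, level within 0.06 rad) (z of canister in the frame of rack between 0.029 and 0.036 m and x of canister in the frame of rack between -0.03 and 0.03 m and y of canister in the frame of rack between -0.14 and 0.14 m and angle between canister's own z axis and vertical below 0.06 rad and linear speed of canister below 0.02 m/s and z of lid in the frame of canister between 0.105 and 0.1105 m and distance between lid and canister below 0.1106 m and angle between the z axis of lid and the z axis of canister, either way round below 0.06 rad); the robot touches nothing.
It fails at once if the canister is dropped or thrown (moving faster than 0.6 m/s while not held) (linear speed of canister above 0.6 m/s and contact force between the fingers and canister below 0.1 N).
It fails at once if the lid is forced (more than 70 N between lid and canister) (contact force between lid and canister above 70 N).
It fails at once if a jar is pushed more than 30 mm or tipped (distance of any of jar_amber, jar_green from where it was at the start of the episode above 0.03 m or angle between any of jar_amber, jar_green's own z axis and vertical above 0.3 rad).
It fails at once if the cup is pushed more than 30 mm or tipped (distance of cup from where it was at the start of the episode above 0.03 m or angle between cup's own z axis and vertical above 0.3 rad).
It also fails if it takes over 72 s, if anything falls off the work surface, if the arm or the gripper's body presses on something with over 40 N, if the wrist force passes 120 N, or if a joint passes its speed limit or range.

## Robot

A 7-joint arm with a two-finger parallel gripper is mounted at the origin on the work surface. World frame = base frame: x ahead of the robot, y to its left, z up, the work surface at z = 0. Lengths are in m, angles in rad, forces in N, time in s.
With the tool pointing down it reaches from about 0.4 to 0.85 m from the base axis. Payload 10.4 kg.
Tool frame: the origin (TCP) lies midway between the tips of the shut fingers; the grasp point (between the pads) lies 19 mm behind it; z points along the fingers, y is the line along which they close (so a half turn about z gives the same grasp; the last joint's range is limited). The gripper opens to 87 mm and grips with 3 to 60 N. Pads are 19 mm wide; open, the fingers measure 117 mm over their backs; the gripper's body (75 mm by 190 mm) begins 51 mm behind the grasp point.
Start: joints at [-1.323, 0.332, -0.065, 1.46, 0.022, 1.35, -0.088], TCP at [0.167, 0.602, 0.223] pointing down, gripper open.
Joint ranges: [-2.6, 2.6], [-0.5, 2.12], [-1.47, 1.34], [0.16, 2.42], [-1.27, 4.41], [0.06, 2.06], [-2.6, 2.6]. Speed limits (rad/s): [2.22, 2.22, 2.79, 2.79, 3.14, 3.14, 3.14].

## Interface

Orientations are given as a unit quaternion [x, y, z, w].
In Python, from bench import r gives the robot as it stands.
- The arm moves only by the tool move_arm, never from a script. Its argument "targets" is a list of rows, each a list of 3 entries, a list of its own where there are three numbers: the shift along the tool's x, y, z in cm, then the turn, a rotation vector about the tool's x, y, z in rad, then the opening in per cent of the stroke, from 0 (shut) to 100 (fully open). In form: [[[x, y, z], [wx, wy, wz], gripper], ...]. A call has 1 to 20 rows; each row shifts and turns the commanded pose from where the row before left it, along the tool's axes as they then stand; what a row does not reach is not made up. A row lasts 1/8 s, in which the tool goes at most 62.5 mm and 10.7 degrees, less where a joint would pass 70% of its speed; a pose out of reach is approached as far as the arm can. A call with a gripper value outside its range is refused whole. The fingers move at their own pace and stop on an object; "grip_force" is the grip in N (left out, the last holds). Time passes only in rows, so rows that do not move let the fingers close. It gives the time, the measured TCP pose, the force, the opening and the grip force at its end, in the units of the state.
- r.read_state(): the state, without advancing time (a new reading comes with each control period).
- r.camera(name): name is "side" or "top" or "wrist"; returns a dict with "image" (400x640x3 uint8, blue, green, red), "vertical_fov" (degrees; the focal length in pixels is half the picture's height over the tangent of half this angle, whatever the lens; pixels are square), "cx", "cy" (the principal point, pixels), "cam_to_world" (4x4, takes a point from camera to world coordinates). Camera axes: x right, y down, z forward; pixel columns grow to the right and rows downward; lengths in m; the calibration is good to about 2 mm. A picture is of the moment at which its call begins. There is no depth.
- r.close_job(): hands the job in; it is judged then, once.
The state is a dict: "time": time; "joint_positions": joint angles; "joint_vel": joint speeds; "joint_torque": joint torques, N m; "ee_pos": TCP position; "eef_rot": TCP orientation; "ft_force": force on the tool from outside, world axes, zero at the start; "torque": the same for the moment, N m; "width": finger opening in m; "grip_force": force on a finger pad.
Only numpy, scipy, OpenCV 4.12 (cv2) and the standard library are available. Lean on these libraries where they do the work, as an engineer would, in place of code of your own. Each camera call takes 0.05 s, during which the arm holds its last target. There are 200 camera calls.

## Working session

There is one attempt and no reset: what is moved stays moved. The work goes in short steps, Python scripts to look and compute and a tool call to move; the robot and the scene stay as the last step left them, time stands still between calls to the robot, and variables do not carry over. Pictures are saved under pics/ and viewed, at most 12 in all, crops included, and the job is handed in when it is done.

Besides the shell and the picture viewer there is one more tool, called after "Call:" as name(argument=value, ...) on one line, values as JSON. move_arm: Moves the arm, as the interface text tells. Its arguments: {"type":"object","properties":{"targets":{"type":"array"},"grip_force":{"type":"number"}},"required":["targets"]}

```bash
mkdir -p pics; ls; python3 - <<'E'
from bench import r
import cv2,numpy as np
s=r.read_state(); print({k:np.round(v,3).tolist() for k,v in s.items()})
for n in ["top","side"]:
    c=r.camera(n); cv2.imwrite(f"pics/{n}0.png",c["image"]); np.savez(f"pics/{n}0.npz",**c)
    print(n,c["vertical_fov"],c["cx"],c["cy"],np.round(c["cam_to_world"],3).tolist())
E
```

```text
pics
{'time': 0.0, 'joint_positions': [-1.323, 0.333, -0.065, 1.461, 0.022, 1.35, -0.089], 'joint_vel': [0.001, -0.001, 0.001, -0.0, -0.0, -0.001, 0.0], 'joint_torque': [0.0, -62.325, 0.025, -38.99, -0.061, 0.04, 0.0], 'ee_pos': [0.167, 0.602, 0.222], 'eef_rot': [0.135, 0.991, -0.001, -0.0], 'ft_force': [0.439, 0.022, 0.401], 'torque': [0.023, 0.039, -0.004], 'grip_force': 0.0, 'width': 0.087}
top 43.3863425964653 316.91244289156873 203.82174800218195 [[-0.011, -0.983, 0.183, 0.314], [-1.0, 0.009, -0.014, 0.001], [0.012, -0.183, -0.983, 1.294], [0.0, 0.0, 0.0, 1.0]]
side 52.78187061777428 320.2032882974283 187.4973178995829 [[-0.96, -0.208, 0.187, 0.362], [-0.28, 0.698, -0.659, 0.619], [0.007, -0.685, -0.728, 0.795], [0.0, 0.0, 0.0, 1.0]]
```

View pics/top0.png

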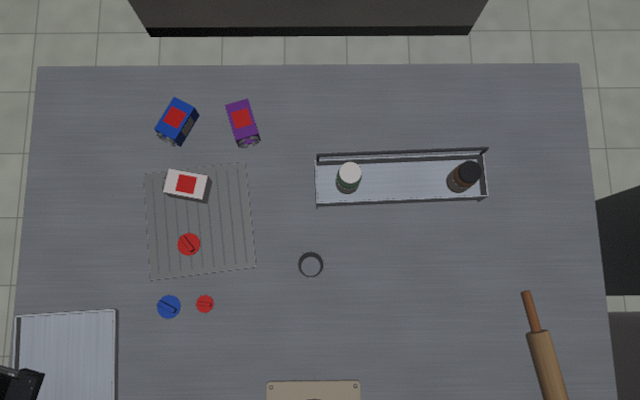

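View pics/side0.png

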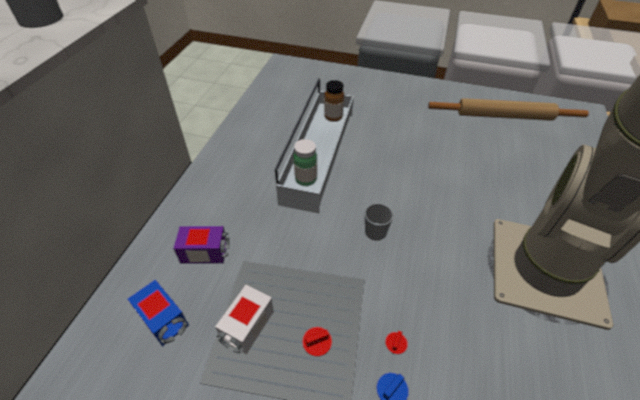

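The top view shows the white canister at (186,185) with its mouth to the left (+y), the large red lid at (189,244), the rack at about (400,180) with the green jar at (348,178) and the amber jar at (463,176), and the cup at (311,264). The side view agrees: the collar is at (233,342), and the lid lies on the mat at (317,342).

```bash
cat > h.py <<'E'
import numpy as np,cv2
def K(c):
    f=200/np.tan(np.radians(float(c["vertical_fov"]))/2); return f,float(c["cx"]),float(c["cy"])
def toplane(c,uv,z):
    f,cx,cy=K(c); T=c["cam_to_world"]; uv=np.atleast_2d(uv).astype(float)
    d=np.c_[(uv[:,0]-cx)/f,(uv[:,1]-cy)/f,np.ones(len(uv))]@T[:3,:3].T
    return T[:3,3]+d*((z-T[2,3])/d[:,2])[:,None]
def proj(c,P):
    f,cx,cy=K(c); T=c["cam_to_world"]; p=(np.atleast_2d(P)-T[:3,3])@T[:3,:3]
    return np.c_[f*p[:,0]/p[:,2]+cx,f*p[:,1]/p[:,2]+cy]
def blobs(m,amin=30):
    cs,_=cv2.findContours(m.astype(np.uint8),cv2.RETR_EXTERNAL,cv2.CHAIN_APPROX_NONE)
    return [k for k in cs if cv2.contourArea(k)>amin]
def red(im):
    b,g,r=[im[...,i].astype(int) for i in range(3)]; return (r>110)&(g<70)&(b<70)
def white(im):
    i=im.astype(int); return (i.min(2)>170)
E
python3 - <<'E'
from h import *
for n in ["top","side"]:
    c=dict(np.load(f"pics/{n}0.npz")); im=c["image"]
    print(n)
    for nm,m in (("red",red(im)),):
        for k in blobs(m):
            rc=cv2.minAreaRect(k); M=cv2.moments(k); u=[M["m10"]/M["m00"],M["m01"]/M["m00"]]
            print(nm,np.round(u,1),np.round(rc[1],1),"z65",np.round(toplane(c,u,.065)[0,:2],4),"z21",np.round(toplane(c,u,.021)[0,:2],4), "rect65",np.round(toplane(c,cv2.boxPoints(rc),.065)[:,:2],3).tolist())
c=dict(np.load("pics/top0.npz"))
# rack corners (lip top z .077), jars tops z .147, cup top .07
print("rack lip", toplane(c,[[317,207],[486,199]],.077)[:,:2].round(3).tolist(),"rack back",toplane(c,[[316,154],[487,149]],.126)[:,:2].round(3).tolist())
print("jars",toplane(c,[[349,171],[469,172]],.147)[:,:2].round(3).tolist(),"cup",toplane(c,[311,261],.07)[:,:2].round(3).tolist())
print("mat",toplane(c,[[144,173],[247,163],[256,267],[151,280]],.003)[:,:2].round(3).tolist())
cv2.imwrite("pics/crop.png",cv2.resize(np.hstack([c["image"][150:270,130:260]]),None,fx=4.6,fy=4.6,interpolation=cv2.INTER_CUBIC))
E
```

```text
top
red [204.3 303.5] [16.3 17. ] z65 [0.3025 0.2564] z21 [0.3021 0.2655] rect65 [[0.303, 0.285], [0.331, 0.257], [0.303, 0.229], [0.276, 0.256]]
red [188.3 243.7] [21. 22.] z65 [0.4464 0.2997] z21 [0.4511 0.3104] rect65 [[0.473, 0.328], [0.472, 0.274], [0.421, 0.273], [0.421, 0.326]]
red [185.7 183.7] [17.7 16.3] z65 [0.5966 0.3117] z21 [0.6067 0.3228] rect65 [[0.581, 0.336], [0.622, 0.33], [0.613, 0.287], [0.572, 0.293]]
red [241.1 118. ] [16.5 16.5] z65 [0.7681 0.1764] z21 [0.7844 0.1827] rect65 [[0.784, 0.203], [0.796, 0.162], [0.753, 0.15], [0.741, 0.191]]
red [174.1 116.9] [15.9 17.7] z65 [0.7722 0.3476] z21 [0.7887 0.36  ] rect65 [[0.764, 0.376], [0.804, 0.355], [0.782, 0.319], [0.741, 0.341]]
side
red [396.1 342.6] [22.2 19.8] z65 [0.3074 0.2919] z21 [0.3041 0.2722] rect65 [[0.334, 0.292], [0.307, 0.263], [0.281, 0.292], [0.308, 0.32]]
red [316.7 341.3] [28. 27.] z65 [0.4474 0.3306] z21 [0.4525 0.3132] rect65 [[0.48, 0.312], [0.431, 0.298], [0.417, 0.348], [0.464, 0.361]]
red [244.1 310.6] [19.1 23.6] z65 [0.5989 0.3128] z21 [0.6132 0.2944] rect65 [[0.622, 0.328], [0.614, 0.284], [0.575, 0.296], [0.585, 0.34]]
red [153.1 304.1] [18.  23.4] z65 [0.7743 0.3506] z21 [0.7992 0.3344] rect65 [[0.802, 0.358], [0.784, 0.321], [0.747, 0.343], [0.766, 0.378]]
red [197.4 236.6] [15. 22.] z65 [0.7695 0.1799] z21 [0.7941 0.1534] rect65 [[0.804, 0.168], [0.757, 0.154], [0.738, 0.191], [0.784, 0.205]]
rack lip [[0.532, -0.016], [0.549, -0.434]] rack back [[0.653, -0.014], [0.663, -0.428]]
jars [[0.605, -0.091], [0.6, -0.374]] cup [[0.401, 0.0]]
mat [[0.641, 0.438], [0.666, 0.167], [0.392, 0.141], [0.362, 0.406]]
```

View pics/crop.png

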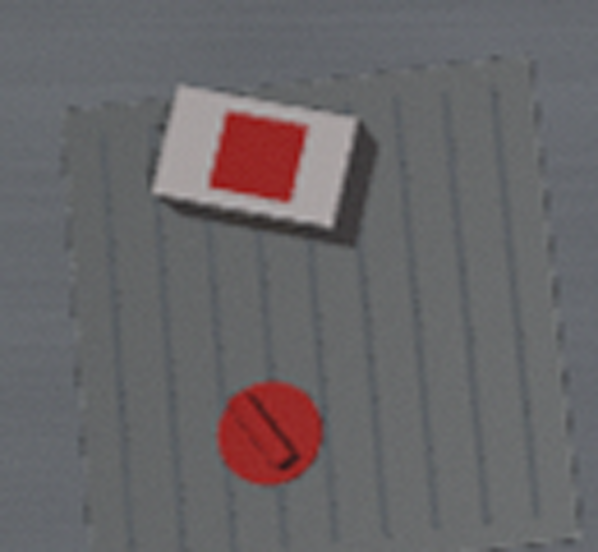

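The crop shows the patch centred at mid-body, so the canister axis points about 79° from +x, with its mid-point near (0.597, 0.312). The lid is near (0.451, 0.312). I'll move over the canister now.

Call:
move_arm(targets=[[[-4.83, -1.58, -0.8], [0, 0, 0], 100], [[-4.83, -1.58, -0.8], [0, 0, 0], 100], [[-4.83, -1.58, -0.8], [0, 0, 0], 100], [[-4.83, -1.58, -0.8], [0, 0, 0], 100], [[-4.83, -1.58, -0.8], [0, 0, 0], 100], [[-4.83, -1.58, -0.8], [0, 0, 0], 100], [[-4.83, -1.58, -0.8], [0, 0, 0], 100], [[-4.83, -1.58, -0.8], [0, 0, 0], 100], [[-4.83, -1.58, -0.8], [0, 0, 0], 100], [[-4.83, -1.58, -0.8], [0, 0, 0], 100], [[0, 0, 0], [0, 0, 0.166], 100], [[0, 0, 0], [0, 0, 0.166], 100], [[0, 0, 0], [0, 0, 0.166], 100], [[0, 0, 0], [0, 0, 0.166], 100], [[0, 0, 0], [0, 0, 0.166], 100], [[0, 0, 0], [0, 0, 0.166], 100], [[0, 0, 0], [0, 0, 0.166], 100], [[0, 0, 0], [0, 0, 0.166], 100], [[0, 0, 0], [0, 0, 0.166], 100]])

```text
time: 2.48
ee_pos: [0.5901, 0.3208, 0.302]
eef_rot: [0.774, 0.633, -0.0, -0.0]
ft_force: [0.1, -0.2, -0.2]
width: 0.087
grip_force: 0.0
```

```bash
cat >> h.py <<'E'
def tool(s):
    from scipy.spatial.transform import Rotation as R
    return R.from_quat(s["eef_rot"]).as_matrix(),np.array(s["ee_pos"])
def go(s,grasp,Rt):
    "shift in the present tool axes (cm) bringing the grasp point there, given final rotation Rt (turn first or last noted by user)"
    Rm,p=tool(s); from scipy.spatial.transform import Rotation as R
    t=np.array(grasp)+.019*Rt[:,2]
    print("tcp",t.round(4),"shift cm (present axes)",((t-p)@Rm*100).round(2),"turn",R.from_matrix(Rm.T@Rt).as_rotvec().round(3),"shift cm (final axes)",((t-p)@Rt*100).round(2))
def mat(y,z):
    y=np.array(y,float);z=np.array(z,float); z/=np.linalg.norm(z); y=y-z*(y@z); y/=np.linalg.norm(y); return np.c_[np.cross(y,z),y,z]
E
python3 - <<'E'
from bench import r
from h import *
c=r.camera("wrist"); np.savez("pics/w1.npz",**c); cv2.imwrite("pics/w1.png",c["image"])
print(c["vertical_fov"],c["cx"],c["cy"],np.round(c["cam_to_world"],3).tolist(), r.read_state()["joint_positions"])
for k in blobs(red(c["image"]),100):
    rc=cv2.minAreaRect(k); M=cv2.moments(k); u=[M["m10"]/M["m00"],M["m01"]/M["m00"]]
    print(np.round(u,1),np.round(rc[1],1),"z65",np.round(toplane(c,u,.065)[0,:2],4),"z21",np.round(toplane(c,u,.021)[0,:2],4), "rect65",np.round(toplane(c,cv2.boxPoints(rc),.065)[:,:2],3).tolist())
E
```

```text
61.28195700241926 319.2724620051226 199.98073541593703 [[0.98, -0.189, -0.057, 0.607], [-0.197, -0.939, -0.281, 0.399], [-0.0, 0.287, -0.958, 0.465], [0.0, 0.0, 0.0, 1.0]] [-0.86880277  0.43454291  0.452522    1.20773665 -0.1852676   1.53987095
 -0.65496993]
[477.3 245.5] [28.9 35.9] z65 [0.7711 0.1818] z21 [0.7891 0.1578] rect65 [[0.744, 0.195], [0.786, 0.207], [0.8, 0.167], [0.757, 0.154]]
[131.9 233.9] [28.6 27.3] z65 [0.3408 0.2845] z21 [0.3114 0.2719] rect65 [[0.321, 0.298], [0.357, 0.308], [0.361, 0.271], [0.324, 0.261]]
[220.9 186.5] [40.2 40.4] z65 [0.4693 0.3223] z21 [0.4541 0.3139] rect65 [[0.447, 0.347], [0.497, 0.347], [0.493, 0.298], [0.442, 0.297]]
[471.9 110.8] [37.  40.5] z65 [0.776  0.3518] z21 [0.7946 0.3466] rect65 [[0.747, 0.344], [0.768, 0.382], [0.805, 0.359], [0.785, 0.32]]
```

View pics/w1.png

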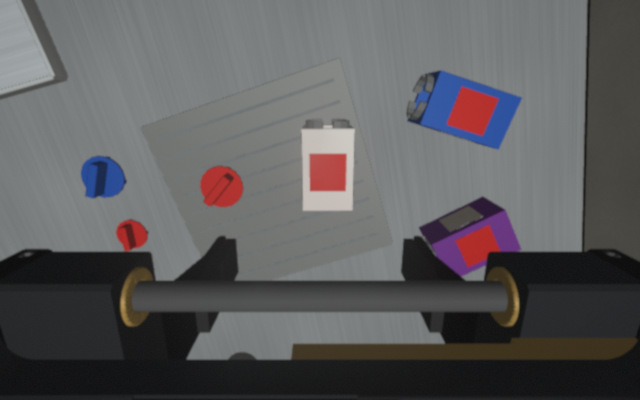

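The wrist picture shows the canister square to the camera: its top face spans (302,128) to (354,211), with the patch at (328,172) and the collar at the top. The lid is at (221,187).

```bash
python3 - <<'E'
from h import *
from bench import r
c=dict(np.load("pics/w1.npz")); im=c["image"]
i=im.astype(int); m=(i[...,2]>150)&(i[...,2]-i[...,1]>60)&(i[...,0]<110)
for k in blobs(m,300):
    M=cv2.moments(k); u=[M["m10"]/M["m00"],M["m01"]/M["m00"]]; x,y,w,h=cv2.boundingRect(k); print("r",np.round(u,1),toplane(c,u,.065)[0,:2].round(4),toplane(c,cv2.boxPoints(cv2.minAreaRect(k)),.065)[:,:2].round(3).tolist())
m=(i.min(2)>140)
m|=(np.indices(m.shape)[1]>305)&(np.indices(m.shape)[1]<350)&(np.indices(m.shape)[0]>150)&(np.indices(m.shape)[0]<195)
m=cv2.morphologyEx(m.astype(np.uint8),cv2.MORPH_OPEN,np.ones((3,3)))
for k in blobs(m,2500):
    M=cv2.moments(k); u=[M["m10"]/M["m00"],M["m01"]/M["m00"]]
    b=cv2.boxPoints(cv2.minAreaRect(k)); print("w",np.round(u,1),b.round(1).tolist(),toplane(c,u,.065)[0,:2].round(4),toplane(c,b,.065)[:,:2].round(4).tolist())
a=np.radians(79); a=np.array([np.cos(a),np.sin(a),0]); P=np.array([.5975,.312,.034])+.022*a
t=.7; Rt=mat([a[1],-a[0],0],-a*np.sin(t)+[0,0,-np.cos(t)])
go(r.read_state(),P,Rt)
E
```

```text
r [476.9 245.3] [0.7706 0.1821] [[0.744, 0.195], [0.787, 0.208], [0.801, 0.168], [0.757, 0.153]]
r [131.8 234.7] [0.3403 0.2836] [[0.323, 0.303], [0.361, 0.303], [0.356, 0.266], [0.317, 0.265]]
r [220.4 187. ] [0.4684 0.3218] [[0.453, 0.35], [0.501, 0.341], [0.488, 0.293], [0.438, 0.303]]
r [327.3 171.9] [0.6001 0.3146] [[0.584, 0.34], [0.625, 0.332], [0.617, 0.288], [0.575, 0.297]]
r [472.  110.8] [0.7761 0.3518] [[0.746, 0.343], [0.767, 0.383], [0.805, 0.36], [0.785, 0.319]]
w [327.5 168.4] [[301.0, 125.0], [355.0, 125.0], [355.0, 210.0], [301.0, 210.0]] [0.6011 0.3187] [[0.5808, 0.3749], [0.6421, 0.3625], [0.6247, 0.2602], [0.5587, 0.2735]]
w [19.6 49.8] [[-0.0, 0.0], [53.0, 0.0], [53.0, 93.0], [0.0, 93.0]] [0.297  0.5138] [[0.2983, 0.5626], [0.3528, 0.5516], [0.3139, 0.4645], [0.2552, 0.4763]]
tcp [0.5994 0.3216 0.0195] shift cm (present axes) [ 0.28  0.91 28.25] turn [-0.006 -0.699 -0.015] shift cm (final axes) [18.39  0.89 21.45]
```

Call:
move_arm(targets=[[[0, 0, 0], [0, -0.175, 0], 100], [[0, 0, 0], [0, -0.175, 0], 100], [[0, 0, 0], [0, -0.175, 0], 100], [[0, 0, 0], [0, -0.175, 0], 100], [[3.7, 0.2, 2.27], [0, 0, 0], 100], [[3.7, 0.2, 2.27], [0, 0, 0], 100], [[3.7, 0.2, 2.27], [0, 0, 0], 100], [[3.7, 0.2, 2.27], [0, 0, 0], 100], [[3.73, 0.23, 2.25], [0, 0, 0], 100], [[0, 0, 0], [0, 0, 0], 100]])

```text
time: 3.78
ee_pos: [0.6149, 0.3922, 0.0898]
eef_rot: [0.733, 0.604, -0.244, 0.194]
ft_force: [0.5, -0.3, 0.7]
width: 0.0868
grip_force: 0.0
```

```bash
python3 - <<'E'
from h import *
from bench import r
a=np.radians(79); a=np.array([np.cos(a),np.sin(a),0]); P=np.array([.599,.3133,.034])+.022*a
t=.7; Rt=mat([a[1],-a[0],0],-a*np.sin(t)+[0,0,-np.cos(t)])
go(r.read_state(),P,Rt); print(r.read_state()["joint_positions"].round(2))
c=r.camera("wrist"); np.savez("pics/w2.npz",**c); cv2.imwrite("pics/w2.png",c["image"]); print(r.read_state()["ee_pos"], proj(c,[P+[0,0,.031], P-.072*a+[0,0,.031]]).round(0))
E
```

```text
tcp [0.6009 0.3229 0.0195] shift cm (present axes) [-1.53  0.04  9.86] turn [-0.01  -0.066  0.004] shift cm (final axes) [-0.88 -0.05  9.94]
[-0.99  1.18  0.66  0.65 -0.17  1.89 -0.75]
[0.6158257  0.39204312 0.09320133] [[317. 263.]
 [318. 300.]]
```

Call:
move_arm(targets=[[[-1.2, 0, 0], [0, 0, 0], 100], [[0, 0, 3], [0, 0, 0], 100], [[0, 0, 3], [0, 0, 0], 100], [[0, 0, 3], [0, 0, 0], 100], [[0, 0, 0], [0, 0, 0], 100], [[0, 0, 0], [0, 0, 0], 100]])

```text
time: 4.58
ee_pos: [0.6045, 0.3325, 0.0316]
eef_rot: [0.735, 0.604, -0.239, 0.195]
ft_force: [-0.6, 0.8, -0.2]
width: 0.0873
grip_force: 0.0
```

```bash
python3 - <<'E'
from h import *
from bench import r
s=r.read_state(); Rm,p=tool(s)
a=np.radians(79); a=np.array([np.cos(a),np.sin(a),0]); P=np.array([.599,.3133,.034])+.022*a
go(s,P,Rm); print("tilt",np.arcsin(-Rm[:,2]@a)); print(s["joint_positions"].round(2), s["ft_force"])
E
```

```text
tcp [0.601  0.324  0.0186] shift cm (present axes) [ 0.03 -0.17  1.58] turn [0. 0. 0.] shift cm (final axes) [ 0.03 -0.17  1.58]
tilt 0.6268769129990575
[-1.04  1.11  0.67  0.96 -0.15  1.66 -0.73] [-0.55833447  0.8260427  -0.15618139]
```

Call:
move_arm(targets=[[[0, -0.17, 1.6], [0, 0, 0], 100], [[0, 0, 0], [0, 0, 0], 100], [[0, 0, 0], [0, 0, 0], 50], [[0, 0, 0], [0, 0, 0], 50], [[0, 0, 0], [0, 0, 0], 50], [[0, 0, 0], [0, 0, 0], 50], [[0, 0, 0], [0, 0, 0], 50]], grip_force=25)

```text
time: 5.45
ee_pos: [0.6003, 0.3227, 0.0163]
eef_rot: [0.735, 0.603, -0.24, 0.195]
ft_force: [-0.1, 1.1, 1.4]
width: 0.0618
grip_force: 25.0
```

Call:
move_arm(targets=[[[-1.96, 0, -2.7], [0, 0, 0], 50], [[-1.96, 0, -2.7], [0, 0, 0], 50], [[-1.96, 0, -2.7], [0, 0, 0], 50], [[0, 0, 0], [0, 0.157, 0], 50], [[0, 0, 0], [0, 0.157, 0], 50], [[0, 0, 0], [0, 0.157, 0], 50], [[0, 0, 0], [0, 0.157, 0], 50], [[0, 0, 0], [0, 0.157, 0], 50], [[0, 0, 0], [0, 0.157, 0], 50], [[0, 0, 0], [0, 0.157, 0], 50], [[0, 0, 0], [0, 0.157, 0], 50], [[0, 0, 0], [0, 0.157, 0], 50], [[0, 0, 0], [0, 0.157, 0], 50], [[0, 0, 0], [0, 0, 0], 50]])

```text
time: 7.2
ee_pos: [0.5999, 0.3182, 0.1094]
eef_rot: [0.705, 0.573, 0.32, -0.269]
ft_force: [-0.6, -0.6, -2.4]
width: 0.062
grip_force: 25.0
```

```bash
python3 - <<'E'
from h import *
from bench import r
s=r.read_state(); Rm,p=tool(s)
print(Rm.round(3).tolist(),"grasp",(p-.019*Rm[:,2]).round(4),s["joint_positions"].round(2), s["ft_force"].round(1),"tilt",np.arcsin(Rm[2,0]))
print("down in tool axes",(Rm.T@[0,0,-1]).round(3))
c=r.camera("side"); np.savez("pics/s3.npz",**c); cv2.imwrite("pics/s3.png",cv2.resize(c["image"][150:400,100:420],None,fx=2,fy=2))
E
```

```text
[[0.139, 0.98, 0.142], [0.635, -0.198, 0.746], [0.76, -0.013, -0.65]] grasp [0.5972 0.3041 0.1217] [-0.3   0.43  0.13  1.88 -1.22  0.91  0.46] [-0.6 -0.6 -2.4] tilt 0.8626085420785521
down in tool axes [-0.76   0.013  0.65 ]
```

View pics/s3.png

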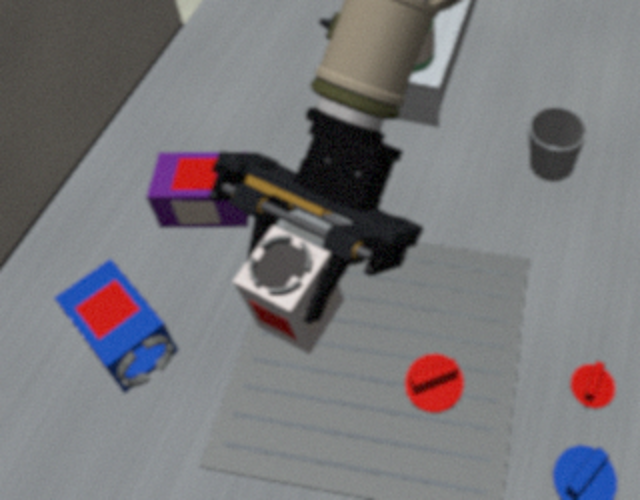

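The side view shows the canister held mouth up, still tilted about 4.5°. The purple canister is clear of the gripper.

Call:
move_arm(targets=[[[0, 0, 0], [0, 0.04, 0], 50], [[0, 0, 0], [0, 0.04, 0], 50], [[-1.05, 0, 0.8], [0, 0, 0], 50], [[-1.05, 0, 0.8], [0, 0, 0], 50], [[-1.05, 0, 0.8], [0, 0, 0], 50], [[0, 0, 0], [0, 0, 0], 50], [[0, 0, 0], [0, 0, 0], 50]])

```text
time: 8.12
ee_pos: [0.5994, 0.3239, 0.0723]
eef_rot: [0.689, 0.565, 0.349, -0.292]
ft_force: [0.4, 0.1, -2.0]
width: 0.0617
grip_force: 25.0
```

```bash
python3 - <<'E'
from h import *
from bench import r
s=r.read_state(); Rm,p=tool(s)
print("grasp",(p-.019*Rm[:,2]).round(4),s["joint_positions"].round(2), s["ft_force"].round(1),"tilt",np.arcsin(Rm[2,0]))
print("down in tool axes",(Rm.T@[0,0,-1]).round(3),Rm.round(3).tolist())
E
```

```text
grasp [0.5966 0.3087 0.0834] [-0.01  0.53 -0.19  1.89 -1.26  0.83  0.61] [ 0.4  0.1 -2. ] tilt 0.9441863937243673
down in tool axes [-0.81   0.009  0.586] [[0.119, 0.981, 0.15], [0.574, -0.192, 0.796], [0.81, -0.009, -0.586]]
```

Call:
move_arm(targets=[[[-0.28, 0, 0.2], [0, 0, 0], 50], [[-0.28, 0, 0.2], [0, 0, 0], 50], [[0, 0, 0], [0, 0, 0], 50], [[0, 0, 0], [0, 0, 0], 50]])

```text
time: 8.62
ee_pos: [0.5993, 0.3232, 0.065]
eef_rot: [0.689, 0.564, 0.349, -0.292]
ft_force: [-1.2, 0.5, -2.7]
width: 0.0615
grip_force: 25.0
```

Call:
move_arm(targets=[[[-0.12, 0, 0.09], [0, 0, 0], 50], [[0, 0, 0], [0, 0, 0], 50], [[-0.12, 0, 0.09], [0, 0, 0], 50], [[0, 0, 0], [0, 0, 0], 50]])

```text
time: 9.12
ee_pos: [0.5992, 0.3234, 0.0618]
eef_rot: [0.689, 0.564, 0.348, -0.292]
ft_force: [-0.4, 0.3, -2.9]
width: 0.062
grip_force: 25.0
```

Call:
move_arm(targets=[[[-0.12, 0, 0.09], [0, 0, 0], 50], [[0, 0, 0], [0, 0, 0], 50], [[-0.08, 0, 0.06], [0, 0, 0], 50], [[0, 0, 0], [0, 0, 0], 50]])

```text
time: 9.62
ee_pos: [0.5996, 0.3241, 0.0613]
eef_rot: [0.688, 0.564, 0.35, -0.293]
ft_force: [-6.0, -4.8, 11.3]
width: 0.0616
grip_force: 25.0
```

Call:
move_arm(targets=[[[0.03, 0, -0.03], [0, 0, 0], 50], [[0, 0, 0], [0, 0, 0], 75], [[0, 0, 0], [0, 0, 0], 100], [[0, 0, 0], [0, 0, 0], 100], [[0, 0, 0], [0, 0, 0], 100], [[0, 0, -1], [0, 0, 0], 100], [[0, 0, -2], [0, 0, 0], 100], [[0, 0, -3], [0, 0, 0], 100], [[0, 0, -3], [0, 0, 0], 100], [[0, 0, -3], [0, 0, 0], 100], [[0, 0, 0], [0, 0, 0], 100]])

```text
time: 11.0
ee_pos: [0.5826, 0.2244, 0.1321]
eef_rot: [0.69, 0.563, 0.35, -0.29]
ft_force: [-0.1, 0.5, -0.3]
width: 0.0868
grip_force: 0.0
```

```bash
python3 - <<'E'
from h import *
from bench import r
s=r.read_state(); Rm,p=tool(s); print(p.round(3),Rm.round(3).tolist(),s["joint_positions"].round(2))
o=[]
for n in ["side","top"]:
    c=r.camera(n); np.savez(f"pics/{n}4.npz",**c)
    u=proj(c,[[.597,.309,.06],[.451,.312,.021]]).mean(0).astype(int); x=max(0,min(440,u[0]-100)); y=max(0,min(200,u[1]-100)); print(n,x,y)
    o.append(cv2.resize(c["image"][y:y+200,x:x+200],None,fx=2,fy=2,interpolation=cv2.INTER_CUBIC))
cv2.imwrite("pics/v4.png",np.hstack(o))
E
```

```text
[0.583 0.224 0.132] [[0.12, 0.98, 0.156], [0.574, -0.197, 0.795], [0.81, -0.006, -0.587]] [ 0.13  0.4  -0.13  1.92 -1.13  1.01  0.55]
side 181 200
top 87 113
```

View pics/v4.png

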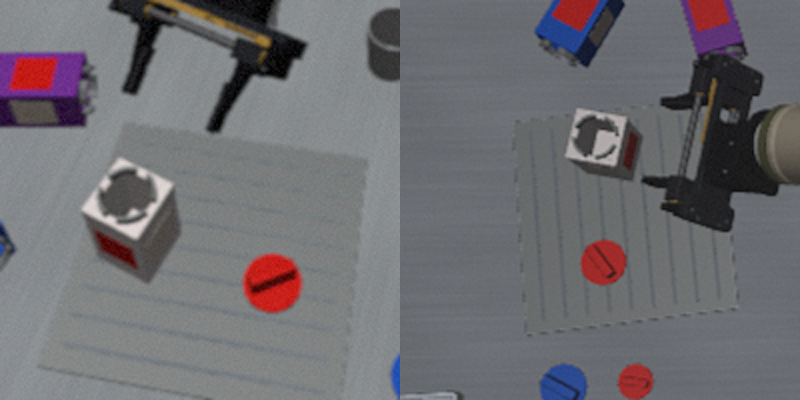

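The views show the canister standing free at about (244,297) in the side picture, mouth up, with the lid untouched. Next I'll move upright over the lid.

Call:
move_arm(targets=[[[4, 0, -2.9], [0, 0, 0], 100], [[4, 0, -2.9], [0, 0, 0], 100], [[0, 0, 0], [0, -0.157, 0], 100], [[0, 0, 0], [0, -0.157, 0], 100], [[0, 0, 0], [0, -0.157, 0], 100], [[0, 0, 0], [0, -0.157, 0], 100], [[0, 0, 0], [0, -0.157, 0], 100], [[0, 0, 0], [0, -0.157, 0], 100], [[1.93, -4.9, -0.7], [0, 0, 0], 100], [[1.93, -4.9, -0.7], [0, 0, 0], 100], [[1.93, -4.9, -0.7], [0, 0, 0], 100], [[0, 0, 0], [0, 0, 0.17], 100], [[0, 0, 0], [0, 0, 0.17], 100], [[0, 0, 0], [0, 0, 0.17], 100], [[0, 0, 0], [0, 0, 0.17], 100], [[0, 0, 0], [0, 0, 0], 100]])

```text
time: 13.1
ee_pos: [0.4484, 0.3131, 0.251]
eef_rot: [0.939, 0.343, -0.004, -0.003]
ft_force: [0.6, 0.7, -0.5]
width: 0.087
grip_force: 0.0
```

```bash
python3 - <<'E'
from h import *
from bench import r
s=r.read_state(); Rm,p=tool(s); print(p.round(3),Rm.round(3).tolist(),s["joint_positions"].round(2))
c=r.camera("wrist"); np.savez("pics/w5.npz",**c)
cv2.imwrite("pics/w5.png",c["image"])
E
```

```text
[0.448 0.313 0.251] [[0.765, 0.644, -0.01], [0.644, -0.765, 0.004], [-0.005, -0.009, -1.0]] [-0.57  0.16 -0.13  1.62  0.01  1.37 -1.57]
```

View pics/w5.png

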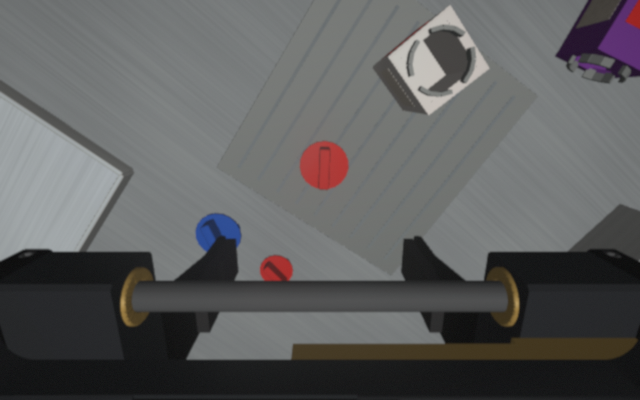

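The wrist view shows the lid at (324,165) with its bar aligned to the image columns. The standing canister's shoulder corners are near (450,5), (490,70), (428,115) and (387,62).

```bash
python3 - <<'E'
from h import *
from bench import r
W=dict(np.load("pics/w5.npz")); 
def lidc(c):
    i=c["image"].astype(int); m=(i[...,2]>90)&(i[...,2]-i[...,1]>60)&(i[...,0]<110)
    k=min(blobs(m,150),key=lambda k:np.hypot(*(k[:,0].mean(0)-proj(c,[.452,.313,.021])[0])))
    h=cv2.convexHull(k); e=cv2.fitEllipse(h); return e,toplane(c,e[0],.021)[0]
for n in ["w5","top0","side0"]:
    c=dict(np.load(f"pics/{n}.npz")); e,p=lidc(c); print(n,np.round(e[0],1),np.round(e[1],1),p.round(4))
def quad(c):
    i=c["image"]; m=(i.min(2)>135).astype(np.uint8)
    k=[k for k in blobs(m,40) if np.hypot(*(k[:,0].mean(0)-proj(c,[.597,.309,.103])[0]))<50]
    h=cv2.convexHull(np.vstack(k)); 
    for e in np.arange(1,12,.5):
        q=cv2.approxPolyDP(h,e,True)
        if len(q)<=4: break
    return q[:,0].astype(float)
for n in ["w5","top4","side4"]:
    c=dict(np.load(f"pics/{n}.npz")); q=quad(c); P=toplane(c,q,.103); d=[P[(i+1)%4]-P[i] for i in range(len(P))]
    print(n,q.tolist(),"ctr",P.mean(0).round(4),"sides",[round(np.linalg.norm(x),4) for x in d],"yaw",[round(np.degrees(np.arctan2(x[1],x[0]))%90,1) for x in d])
# handle edges in wrist
i=W["image"].astype(int); print(i[150:190:6,310:340,2])
E
```

```text
w5 [323.7 164.8] [47.6 48.1] [0.4547 0.3139 0.021 ]
top0 [188.2 243.7] [21.5 22.7] [0.451  0.3107 0.021 ]
side0 [316.8 340.9] [29.4 29.6] [0.4526 0.3124 0.021 ]
w5 [[450.0, 5.0], [489.0, 68.0], [428.0, 114.0], [389.0, 55.0]] ctr [0.5977 0.3073 0.103 ] sides [np.float64(0.0616), np.float64(0.0616), np.float64(0.0613), np.float64(0.0604)] yaw [np.float64(79.0), np.float64(78.4), np.float64(77.9), np.float64(78.6)]
top4 [[175.0, 167.0], [199.0, 171.0], [193.0, 195.0], [170.0, 191.0]] ctr [0.5947 0.3057 0.103 ] sides [np.float64(0.0595), np.float64(0.0608), np.float64(0.0566), np.float64(0.0604)] yaw [np.float64(79.8), np.float64(78.1), np.float64(79.5), np.float64(80.9)]Traceback (most recent call last):
  File "<stdin>", line 19, in <module>
  File "<stdin>", line 13, in quad
    return _nx.concatenate(arrs, 0, dtype=dtype, casting=casting)
           ~~~~~~~~~~~~~~~^^^^^^^^^^^^^^^^^^^^^^^^^^^^^^^^^^^^^^^
ValueError: need at least one array to concatenate
```

Call:
move_arm(targets=[[[0, 0, 0], [-0.009, 0.005, 0], 100], [[0.44, 0.34, 5], [0, 0, 0], 100], [[0, 0, 5], [0, 0, 0], 100], [[0, 0, 5], [0, 0, 0], 100], [[0, 0, 5], [0, 0, 0], 70], [[0, 0, 2], [0, 0, 0], 60], [[0, 0, 0], [0, 0, 0], 60], [[0, 0, 0], [0, 0, 0], 60]])

```text
time: 14.15
ee_pos: [0.4555, 0.3135, 0.0328]
eef_rot: [0.94, 0.342, 0.001, -0.0]
ft_force: [1.1, 0.9, -0.2]
width: 0.0564
grip_force: 0.0
```

```bash
python3 - <<'E'
from h import *
from bench import r
s=r.read_state(); Rm,p=tool(s); print(p.round(4),Rm.round(3).tolist(),s["joint_positions"].round(2))
c=r.camera("wrist"); cv2.imwrite("pics/w6.png",c["image"]); np.savez("pics/w6.npz",**c)
E
```

```text
[0.4555 0.3135 0.0328] [[0.766, 0.643, 0.002], [0.643, -0.766, 0.002], [0.003, 0.0, -1.0]] [-0.58  0.36 -0.13  1.85  0.06  0.93 -1.6 ]
```

View pics/w6.png

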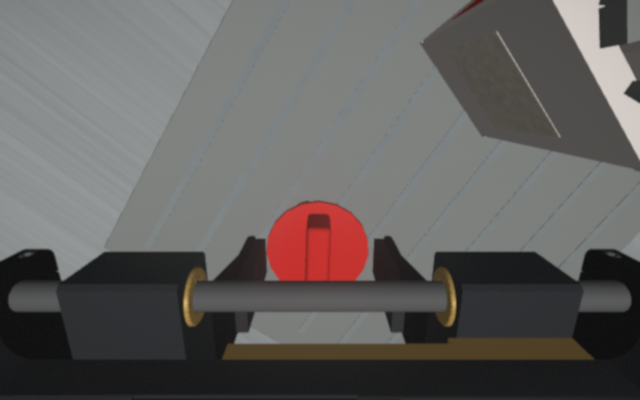

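The wrist view shows the lid centred between the fingers, with its bar along the tool x axis (bar far end at row 214, plate far edge at row 201).

```bash
python3 - <<'E'
from h import *
c=dict(np.load("pics/w6.npz")); from bench import r
Rm,p=tool(r.read_state()); print(p.round(4))
for u,z,o in (([317,201],.021,.029),([318,214],.045,.023),([268,247],.021,0),([368,247],.021,0)):
    print(((toplane(c,u,z)[0]-p)@Rm*1000).round(1),o*1000)
E
```

```text
[0.4556 0.3136 0.033 ]
[27.6 -1.  12.1] 29.0
[ 28.5  -0.4 -11.9] 23.0
[  0.6 -28.6  12. ] 0
[ 0.7 27.7 12. ] 0
```

Call:
move_arm(targets=[[[0, 0, 0.8], [0, 0, 0], 60], [[0, 0, 0], [0, 0, 0], 30], [[0, 0, 0], [0, 0, 0], 5], [[0, 0, 0], [0, 0, 0], 5], [[0, 0, 0], [0, 0, 0], 5], [[0, 0, 0], [0, 0, 0], 5], [[0, 0, 0], [0, 0, 0], 5]], grip_force=20)

```text
time: 15.08
ee_pos: [0.4548, 0.313, 0.0236]
eef_rot: [0.94, 0.342, 0.0, -0.0]
ft_force: [-0.6, 0.2, 0.9]
width: 0.0118
grip_force: 20.0
```

Call:
move_arm(targets=[[[0, 0, -5.5], [0, 0, 0], 5], [[0, 0, -5.5], [0, 0, 0], 5], [[0, 0, -5.6], [0, 0, 0], 5], [[2.6, 2.4, 0], [0, 0, 0], 5], [[2.6, 2.4, 0], [0, 0, 0], 5], [[2.6, 2.4, 0], [0, 0, 0], 5], [[2.74, 2.4, 0], [0, 0, 0], 5], [[0, 0, 0], [0, 0, 0], 5], [[0, 0, 0], [0, 0, 0], 5]])

```text
time: 16.2
ee_pos: [0.5965, 0.3071, 0.1892]
eef_rot: [0.94, 0.342, -0.0, -0.0]
ft_force: [0.4, 0.3, -1.3]
width: 0.0117
grip_force: 20.0
```

```bash
python3 - <<'E'
from h import *
from bench import r
s=r.read_state(); Rm,p=tool(s); print(p.round(4),Rm.round(3).tolist(),s["joint_positions"].round(2),s["ft_force"],s["width"])
o=[]
for n,z in (("wrist",0),("side",1),("top",1)):
    c=r.camera(n); np.savez(f"pics/{n}7.npz",**c); im=c["image"]
    u=proj(c,[.597,.307,.14])[0].astype(int); x=int(np.clip(u[0]-66,0,640-133)); y=int(np.clip(u[1]-100,0,200)); print(n,x,y,u)
    o.append(cv2.resize(im[y:y+200,x:x+133],None,fx=2,fy=2,interpolation=cv2.INTER_CUBIC) )
cv2.imwrite("pics/v7.png",np.hstack(o))
E
```

```text
[0.5965 0.3071 0.1892] [[0.766, 0.642, -0.0], [0.642, -0.766, 0.0], [0.0, -0.001, -1.0]] [-0.5   0.45 -0.07  1.37  0.03  1.32 -1.44] [ 0.40344068  0.31229339 -1.34693567] 0.011744027119393152
wrist 253 124 [319 224]
side 174 188 [240 288]
top 113 76 [179 176]
```

View pics/v7.png

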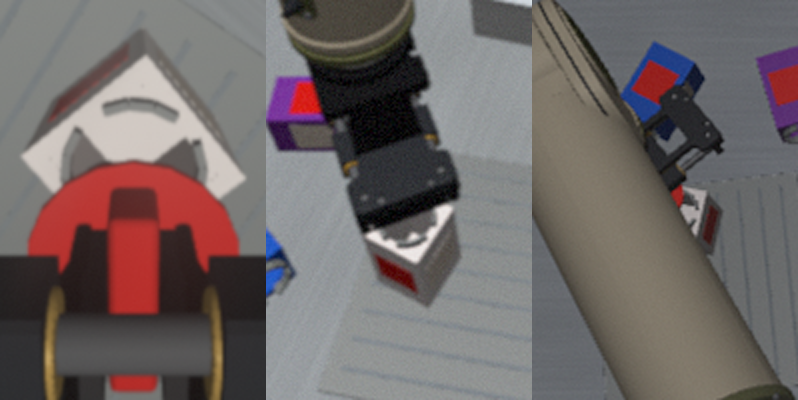

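The wrist crop shows the lid gripped level above the canister. Its far edge is at full-image pixel (320,204), and the shoulder corners are near (325,139), (264,203) and (375,213).

```bash
python3 - <<'E'
from h import *
from bench import r
c=dict(np.load("pics/wrist7.npz")); i=c["image"].astype(int)
s=r.read_state(); Rm,p=tool(s)
C=toplane(c,[[264,203],[325.5,139],[375.5,213]],.103); m=(C[0]+C[2])/2
print("can centre",m.round(4),"diag",np.linalg.norm(C[0]-C[2]).round(4),"in tool mm",((m-p)@Rm*1000).round(1), "yaws",[np.degrees(np.arctan2(*(C[k]-C[1])[[1,0]])).round(1)%90 for k in (0,2)])
R=(i[...,2]>90)&(i[...,2]-i[...,1]>60)&(i[...,0]<110)
R[:int(190)]&=False; k=max(blobs(R,300),key=cv2.contourArea)[:,0]
z=p[2]-.0066+.004
# upper arc points: first red row per column
P=[]
for x in range(268,374,2):
    col=k[k[:,0]==x]; 
    if len(col): P.append([x,col[:,1].min()])
Q=(toplane(c,P,z)-p)@Rm*1000; Q=Q[Q[:,0]>2]
from scipy.optimize import least_squares
f=least_squares(lambda v:np.hypot(Q[:,0]-v[0],Q[:,1]-v[1])-29,[0,0],loss="soft_l1"); print("lid centre in tool",f.x.round(2),"rms",np.sqrt(np.mean(f.fun**2)).round(2),len(Q))
E
```

```text
can centre [0.5968 0.3063 0.103 ] diag 0.0868 in tool mm [-0.4  1.1 86.9] yaws [np.float64(86.0), np.float64(74.5)]
lid centre in tool [-0.65  0.73] rms 0.25 53
```

Call:
move_arm(targets=[[[0.03, 0.04, 3], [0, 0, 0], 5], [[0, 0, 2], [0, 0, 0], 5], [[0, 0, 0.5], [0, 0, 0], 5], [[0, 0, 0.4], [0, 0, 0], 5], [[0, 0, 0.3], [0, 0, 0], 5], [[0, 0, 0], [0, 0, 0], 5], [[0, 0, 0], [0, 0, 0], 5]])

```text
time: 17.23
ee_pos: [0.5979, 0.3069, 0.1281]
eef_rot: [0.94, 0.342, 0.001, -0.0]
ft_force: [0.6, 0.1, -1.0]
width: 0.0119
grip_force: 20.0
```

Call:
move_arm(targets=[[[-0.05, -0.03, 0.15], [0, 0, 0], 5], [[0, 0, 0.1], [0, 0, 0], 5], [[0, 0, 0.1], [0, 0, 0], 5], [[0, 0, 0.1], [0, 0, 0], 5], [[0, 0, 0], [0, 0, 0], 5]])

```text
time: 17.85
ee_pos: [0.5972, 0.3068, 0.1236]
eef_rot: [0.94, 0.342, 0.001, -0.0]
ft_force: [-1.3, -0.9, 2.3]
width: 0.0114
grip_force: 20.0
```

Call:
move_arm(targets=[[[0, 0, 0.06], [0, 0, 0], 5], [[0, 0, 0], [0, 0, -0.05], 5], [[0, 0, 0], [0, 0, -0.05], 5], [[0, 0, 0], [0, 0, -0.05], 5], [[0, 0, 0], [0, 0, -0.05], 5], [[0, 0, 0], [0, 0, -0.05], 5], [[0, 0, 0], [0, 0, -0.05], 5], [[0, 0, 0], [0, 0, 0], 5]])

```text
time: 18.85
ee_pos: [0.5971, 0.3066, 0.1222]
eef_rot: [0.878, 0.478, 0.0, -0.0]
ft_force: [-0.8, 0.3, -0.6]
width: 0.0118
grip_force: 20.0
```

```bash
python3 -c "
from bench import r
s=r.read_state();print(s['ft_force'].round(1),s['torque'].round(3),s['ee_pos'].round(4),s['joint_positions'].round(2))"
```

```text
[-0.8  0.3 -0.6] [-0.06   0.112  0.042] [0.5971 0.3066 0.1222] [-0.45  0.5  -0.12  1.44  0.06  1.2  -1.16]
```

Call:
move_arm(targets=[[[0, 0, 0.08], [0, 0, 0], 5], [[0, 0, 0.08], [0, 0, 0], 5], [[0, 0, 0], [0, 0, 0], 5]])

```text
time: 19.23
ee_pos: [0.5971, 0.3068, 0.1209]
eef_rot: [0.878, 0.478, 0.0, -0.0]
ft_force: [0.9, 0.3, -1.7]
width: 0.0118
grip_force: 20.0
```

```bash
python3 -c "
from bench import r
s=r.read_state();print(s['ft_force'].round(1),s['torque'].round(3),s['ee_pos'].round(4),s['joint_positions'].round(2))"
```

```text
[ 0.9  0.3 -1.7] [-0.069  0.084  0.023] [0.5971 0.3068 0.1209] [-0.45  0.5  -0.12  1.44  0.06  1.2  -1.16]
```

Call:
move_arm(targets=[[[0, 0, 0.1], [0, 0, 0], 5], [[0, 0, 0.1], [0, 0, 0], 5], [[0, 0, 0.1], [0, 0, 0], 5], [[0, 0, 0], [0, 0, 0], 5]])

```text
time: 19.73
ee_pos: [0.5971, 0.3068, 0.1179]
eef_rot: [0.878, 0.478, 0.0, -0.0]
ft_force: [0.4, 1.4, -1.5]
width: 0.012
grip_force: 20.0
```

```bash
python3 -c "
from bench import r
s=r.read_state();print(s['ft_force'].round(1),s['torque'].round(3),s['ee_pos'].round(4),s['joint_positions'].round(2))"
```

```text
[ 0.4  1.4 -1.5] [ 0.04   0.036 -0.002] [0.5971 0.3068 0.1179] [-0.45  0.5  -0.12  1.45  0.06  1.19 -1.16]
```

Call:
move_arm(targets=[[[0, 0, 0.05], [0, 0, 0], 5], [[0, 0, 0.05], [0, 0, 0], 5], [[0, 0, 0], [0, 0, 0], 5]])

```text
time: 20.1
ee_pos: [0.5972, 0.307, 0.1177]
eef_rot: [0.878, 0.478, 0.001, -0.0]
ft_force: [-2.2, 0.8, 5.4]
width: 0.012
grip_force: 20.0
```

Call:
move_arm(targets=[[[0, 0, -0.03], [0, 0, 0], 5], [[0, 0, 0], [0, 0, 0], 40], [[0, 0, 0], [0, 0, 0], 60], [[0, 0, 0], [0, 0, 0], 60], [[0, 0, -1], [0, 0, 0], 60], [[0, 0, -4], [0, 0, 0], 100], [[0, 0, -5], [0, 0, 0], 100], [[0, 0, 0], [0, 0, -0.177], 100], [[0, 0, 0], [0, 0, -0.177], 100], [[0, 0, 0], [0, 0, -0.177], 100], [[0, 0, 0], [0, 0, -0.177], 100], [[0, 0, 0], [0, 0, -0.177], 100], [[0, 0, 0], [0, 0, -0.177], 100], [[0, 0, 0], [0, 0, -0.177], 100], [[0, 0, 0], [0, 0, -0.177], 100], [[0, 0, 0], [0, 0, -0.177], 100], [[0, 0, 0], [0, 0, -0.177], 100], [[0, 0, 0], [0, 0, -0.177], 100], [[0, 0, 0], [0, 0, 0], 100], [[0, 0, 0], [0, 0, 0], 100]])

```text
time: 22.6
ee_pos: [0.5972, 0.3066, 0.2176]
eef_rot: [0.101, 0.995, 0.0, 0.001]
ft_force: [-0.6, 0.9, 0.1]
width: 0.0868
grip_force: 0.0
```

```bash
python3 - <<'E'
from h import *
from bench import r
s=r.read_state(); Rm,p=tool(s); print(p.round(4),Rm.round(3).tolist(),s["joint_positions"].round(2),s["ft_force"],s["width"])
o=[]
for n in ("wrist","side"):
    c=r.camera(n); np.savez(f"pics/{n}8.npz",**c); im=c["image"]
    u=proj(c,[.597,.307,.12])[0].astype(int); x=int(np.clip(u[0]-100,0,440)); y=int(np.clip(u[1]-110,0,180)); print(n,x,y,u)
    o.append(cv2.resize(im[y:y+220,x:x+200],None,fx=2,fy=2,interpolation=cv2.INTER_CUBIC) )
cv2.imwrite("pics/v8.png",np.hstack(o))
E
```

```text
[0.5972 0.3066 0.2176] [[-0.98, 0.2, 0.001], [0.2, 0.98, 0.001], [-0.001, 0.001, -1.0]] [-0.24  0.47 -0.43  1.31  0.19  1.4   0.71] [-0.62844802  0.94790778  0.11476166] 0.0867637537010421
wrist 217 89 [317 199]
side 142 180 [242 294]
```

View pics/v8.png

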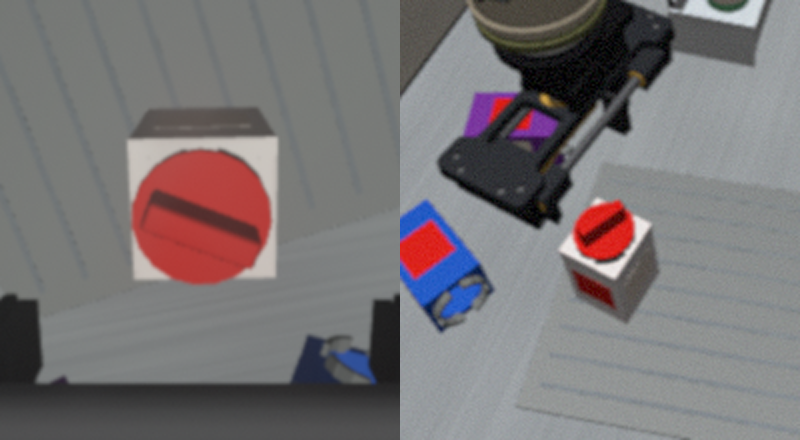

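The wrist crop shows the canister square to the gripper and centred, with the lid seated flat. The side view shows it upright on the mat, clear of the arm.

Call:
move_arm(targets=[[[0, 0, 4.5], [0, 0, 0], 100], [[0, 0, 4.5], [0, 0, 0], 100], [[0, 0, 3.5], [0, 0, 0], 100], [[0, 0, 1.7], [0, 0, 0], 100], [[0, 0, 0], [0, 0, 0], 100], [[0, 0, 0], [0, 0, 0], 100]])

```text
time: 23.45
ee_pos: [0.5981, 0.3074, 0.0771]
eef_rot: [0.099, 0.995, 0.001, 0.001]
ft_force: [0.1, -0.2, 1.1]
width: 0.087
grip_force: 0.0
```

Call:
move_arm(targets=[[[0, 0, 0.15], [0, 0, 0], 100], [[0, 0, 0], [0, 0, 0], 60], [[0, 0, 0], [0, 0, 0], 50], [[0, 0, 0], [0, 0, 0], 50], [[0, 0, 0], [0, 0, 0], 50], [[0, 0, 0], [0, 0, 0], 50], [[0, 0, 0], [0, 0, 0], 50]], grip_force=30)

```text
time: 24.32
ee_pos: [0.5972, 0.3067, 0.0739]
eef_rot: [0.099, 0.995, 0.0, 0.0]
ft_force: [-1.3, -1.3, 1.8]
width: 0.0618
grip_force: 29.9
```

Call:
move_arm(targets=[[[0, 0, -3], [0, 0, 0], 50], [[0, 0, -4.7], [0, 0, 0], 50], [[0, 0, -4.7], [0, 0, 0], 50], [[0, 0, -4.7], [0, 0, 0], 50], [[0, 0, -4.5], [0, 0, 0], 50], [[-0.5, -2.26, 0], [0, 0, 0], 50], [[-1, -5, 0], [0, 0, 0], 50], [[-1, -5, 0], [0, 0, 0], 50], [[-1, -5, 0], [0, 0, 0], 50], [[-1, -5, 0], [0, 0, 0], 50], [[-1, -5, 0], [0, 0, 0], 50], [[-1, -5, 0], [0, 0, 0], 50], [[-1, -5, 0], [0, 0, 0], 50], [[-1, -5, 0], [0, 0, 0], 50], [[-1, -5, 0], [0, 0, 0], 50], [[-1, -5, 0], [0, 0, 0], 50], [[-0.5, -0.34, 0], [0, 0, -0.12], 50], [[0, 0, 0], [0, 0, -0.12], 50], [[0, 0, 0], [0, 0, 0], 50], [[0, 0, 0], [0, 0, 0], 50]])

```text
time: 26.82
ee_pos: [0.6011, -0.231, 0.2885]
eef_rot: [-0.02, 1.0, 0.0, -0.0]
ft_force: [-0.1, -0.3, -3.0]
width: 0.0619
grip_force: 29.9
```

```bash
python3 - <<'E'
from h import *
from bench import r
s=r.read_state(); Rm,p=tool(s); print(p.round(4),Rm.round(3).tolist(),s["joint_positions"].round(2),s["ft_force"].round(1),s["width"])
o=[]
for n in ("wrist","side","top"): c=r.camera(n); np.savez(f"pics/{n}9.npz",**c); o.append(c["image"])
v=np.vstack([np.hstack([cv2.resize(o[0],(480,300)),np.zeros((300,320,3),np.uint8)]),np.hstack([cv2.resize(o[1][40:240,200:465],(400,300)),cv2.resize(o[2][90:290,270:535],(400,300))])])
cv2.imwrite("pics/v9.png",v)
E
```

```text
[ 0.6011 -0.231   0.2885] [[-0.999, -0.04, -0.001], [-0.04, 0.999, 0.001], [0.001, 0.001, -1.0]] [ 0.46  0.36 -0.22  1.29  0.08  1.5   1.86] [-0.1 -0.3 -3. ] 0.06189114750142748
```

View pics/v9.png

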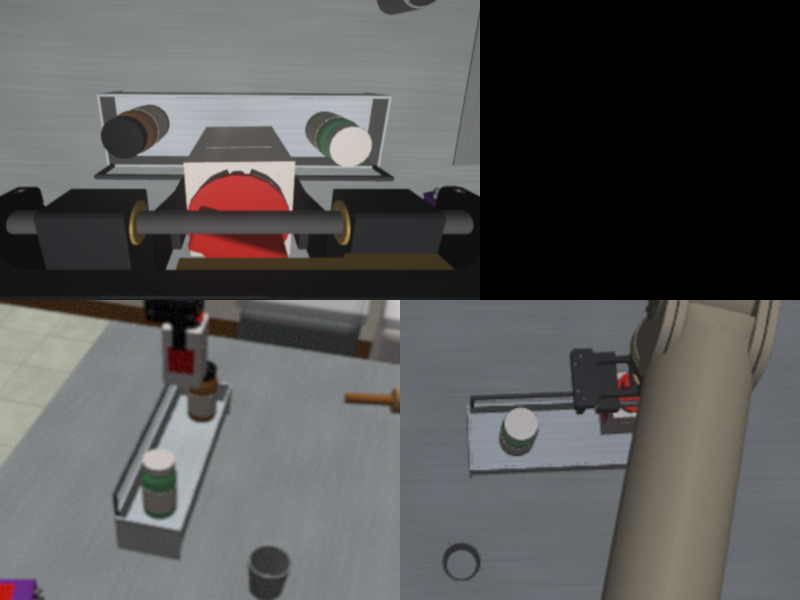

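The wrist view shows the canister over the rack, with the lip corners at full pixels (131,125) and (520,129), the rail ends at (129,236) and (524,240), the amber cap at (167,184) and the green cap at (463,196).

```bash
python3 - <<'E'
from h import *
c=dict(np.load("pics/wrist9.npz"))
print("lip",toplane(c,[[131,125],[520,129]],.077).round(4).tolist());print("rail",toplane(c,[[129,236],[524,240]],.126).round(4).tolist());print("jars",toplane(c,[[167,184],[463,196]],.147).round(4).tolist())
E
```

```text
lip [[0.5592, -0.4356, 0.077], [0.5463, -0.013, 0.077]]
rail [[0.6681, -0.4246, 0.126], [0.6561, -0.0136, 0.126]]
jars [[0.6051, -0.3708, 0.147], [0.6055, -0.0946, 0.147]]
```

Call:
move_arm(targets=[[[-0.3, 0, 3], [0, 0, 0], 50], [[0, 0, 4], [0, 0, 0], 50], [[0, 0, 4], [0, 0, 0], 50], [[0, 0, 3.5], [0, 0, 0], 50], [[0, 0, 2], [0, 0, 0], 50], [[0, 0, 0.8], [0, 0, 0], 50], [[0, 0, 0.3], [0, 0, 0], 50], [[0, 0, 0], [0, 0, 0], 50], [[0, 0, 0], [0, 0, 0], 50]])

```text
time: 28.1
ee_pos: [0.6054, -0.2307, 0.1145]
eef_rot: [-0.021, 1.0, 0.0, 0.001]
ft_force: [0.2, -0.3, -3.0]
width: 0.0619
grip_force: 29.9
```

Call:
move_arm(targets=[[[0, 0, 0.4], [0, 0, 0], 50], [[0, 0, 0.3], [0, 0, 0], 50], [[0, 0, 0.2], [0, 0, 0], 50], [[0, 0, 0.1], [0, 0, 0], 50], [[0, 0, 0], [0, 0, 0], 50], [[0, 0, 0], [0, 0, 0], 50]])

```text
time: 28.85
ee_pos: [0.6049, -0.2305, 0.1036]
eef_rot: [-0.021, 1.0, 0.0, 0.0]
ft_force: [-0.3, -0.3, -3.3]
width: 0.0615
grip_force: 29.9
```

Call:
move_arm(targets=[[[0, 0, 0.08], [0, 0, 0], 50], [[0, 0, 0.06], [0, 0, 0], 50], [[0, 0, 0], [0, 0, 0], 50], [[0, 0, 0], [0, 0, 0], 50]])

```text
time: 29.35
ee_pos: [0.6051, -0.2306, 0.1028]
eef_rot: [-0.021, 1.0, 0.0, 0.001]
ft_force: [-1.9, 0.5, 6.1]
width: 0.0615
grip_force: 29.9
```

Call:
move_arm(targets=[[[0, 0, -0.03], [0, 0, 0], 50], [[0, 0, 0], [0, 0, 0], 75], [[0, 0, 0], [0, 0, 0], 100], [[0, 0, 0], [0, 0, 0], 100], [[0, 0, 0], [0, 0, 0], 100], [[0, 0, -1], [0, 0, 0], 100], [[0, 0, -3], [0, 0, 0], 100], [[0, 0, -4], [0, 0, 0], 100], [[0, 0, -4], [0, 0, 0], 100], [[0, 0, -4], [0, 0, 0], 100], [[0, 0, 0], [0, 0, 0], 100], [[0, 0, 0], [0, 0, 0], 100]])

```text
time: 30.85
ee_pos: [0.6046, -0.2305, 0.2623]
eef_rot: [-0.021, 1.0, 0.0, 0.0]
ft_force: [0.4, -0.4, -1.1]
width: 0.087
grip_force: 0.0
```

```bash
python3 - <<'E'
from h import *
from bench import r
s=r.read_state(); print(s["ee_pos"].round(3),s["ft_force"].round(1),s["width"])
o=[]
for n in ("wrist","side"): c=r.camera(n); np.savez(f"pics/{n}10.npz",**c); o.append(c["image"])
cv2.imwrite("pics/v10.png",np.hstack([cv2.resize(o[0][:300],(400,188)),cv2.resize(o[1][60:225,230:490],(400,254))[:188]]) if 0 else np.vstack([cv2.resize(o[0][:300],(600,282)),cv2.resize(o[1][60:200,200:500],(600,280))]))
E
```

```text
[ 0.605 -0.231  0.262] [ 0.4 -0.4 -1.1] 0.0870435672863977
```

View pics/v10.png

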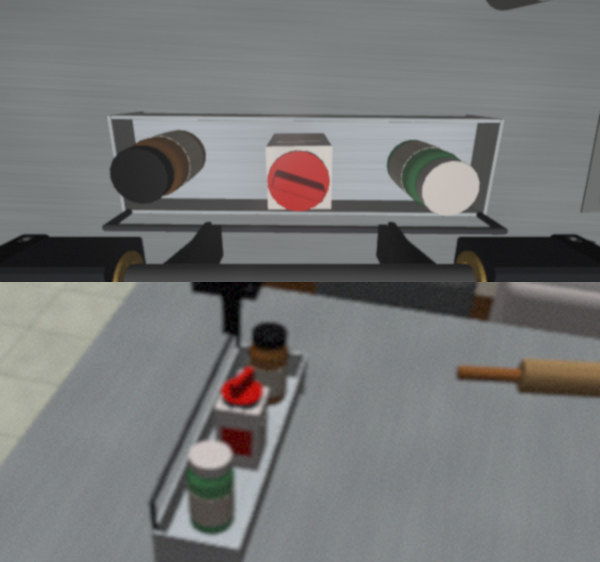

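The canister stands upright between the two jars, at (299,180) in the wrist picture. Its lid is seated, the jars have not moved, and the gripper is clear.

```bash
python3 -c "
from bench import r
print(r.close_job())"
```

```text
the job is handed in; nothing more can be done
None
```

The closed canister is standing upright on the rack floor between the two jars with its lid fully home, and I handed the job in at about 31 s; the hand-in returned no verdict.

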